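Fit the index plate on the sample divider drive

ROBOT

A 6-joint arm with a two-finger parallel gripper is mounted at the origin on a cart in front of the work surface, level with it; the furniture and walls round the work are solid. World frame = base frame: x ahead of the robot, y to its left, z up, the work surface at z = 0. Lengths are in mm, angles in rad, forces in N, time in s.
With the tool pointing down it reaches from about 350 to 975 mm from the base axis. Payload 7.1 kg.
Tool frame: the origin (TCP) lies on the front face of the gripper's body, between the roots of the fingers; the fingertips stand 80 mm ahead of it and the grasp point (between the pads) lies 61 mm ahead of it (env.tips_ahead is the distance from the TCP to the fingertips, in mm); z points along the fingers, y is the line along which they close (so a half turn about z gives the same grasp; the last joint's range is limited). The gripper opens to 88 mm and grips with 3 to 60 N. Pads are 20 mm wide; open, the fingers measure 115 mm over their backs; the gripper's body (75 mm by 178 mm) begins 61 mm behind the grasp point.
Start: joints at [1.17, 0.423, 1.63, -0, 1.089, -0.019], TCP at [232.838, 579.993, 302.675] pointing down, gripper open.
Joint ranges: [-3, 3], [-0.9, 2.11], [0.09, 2.58], [-1.31, 4.45], [0.11, 2.69], [-2.54, 2.54]. Speed limits (rad/s): [2.39, 2.39, 3.01, 3.14, 3.14, 3.14].

INTERFACE

Orientations are given as a unit quaternion [x, y, z, w].
In Python, from station import env, set_gripper, viewer, workorder gives the robot as it stands. Calls block until the motion is done:
- env.reach(position, orientation): joint-space move of the TCP to a pose.
- env.move_l(position, rot=None, rate=150, f_stop=None): straight line of the TCP; rot=None keeps the orientation; rate is the mean speed in mm/s. With f_stop (N) it stops when the force on the tool has changed by that much, and returns True; else False.
- env.move_joints(angles): joint-space move.
- set_gripper(opening): finger opening in mm; the grip force is fixed at half the most; returns when the fingers have stopped.
- env.hold(seconds).
- env.ik(position, orientation): joint angles nearest the present ones, or None.
- env.read_state(): the state.
- viewer.camera(name): name is "scene" or "top"; returns the picture (400x640x3 uint8, blue, green, red); there is no depth.
- viewer.camera_params(name): a dict with "fx", "fy", "cx", "cy" (pixels), "pose" (4x4, takes a point from camera to world coordinates). Camera axes: x right, y up, looking along -z (the intrinsics and any distortion apply to the point x, -y, -z); pixel columns grow to the right and rows downward; lengths in mm; the calibration is good to about 2 mm. A picture is of the moment at which its call begins. camera_params takes no time and is no camera call.
A pose or a line that the arm cannot do raises env.IKError and nothing moves.
- workorder.sign_off(): hands the job in; it is judged then, once.
The state is a dict: "time_s": time; "qpos": joint angles; "dq": joint speeds; "tau": joint torques, N m; "tool_pos": TCP position; "orientation": TCP orientation; "force": force on the tool from outside, world axes, zero at the start; "wrist_torque": the same for the moment, N m; "width": finger opening in mm; "grip_force": force on a finger pad.
Only numpy, scipy, OpenCV 4.12 (cv2) and the standard library are available. Lean on these libraries where they do the work, as an engineer would, in place of code of your own. Each camera call takes 0.05 s, during which the arm holds its last target. There are 200 camera calls.

TASK

Fit the round slotted index plate onto the drive of the sample divider: lower it over the central shaft, turn it gently until the drive pin drops into one of its slots, and leave it lying flat and fully home on the flange. Do not force it, and leave the other loose things where they stand.

Things in the scene. Friction and masses are not known exactly. Their poses are not given: they have to be found in the camera images.
- index_plate: Loose bare-metal index plate, about 0.3 kg: a disc 124 mm in diameter, 8 mm thick, with a grip hub on top. Starts flat on the worktop, hub up. Origin: centre of its underside; z up. A bore runs through the middle, 15 mm in the hub, 17 mm in the disc.
- hub_top (a point): Centre of the top of the plate's hub, 32 mm above the plate's underside. The hub is a block 44 mm along the plate's x, 26 mm along its y, 24 mm tall above the disc: grip its two long flat sides, fingers closing along the plate's y. Axes as the plate's.
- slot (a point): Middle of one of the plate's six equal through slots (every 60 degrees round the bore; this one on the plate's +x axis), at the underside. Each is 11 mm wide and reaches from 30 to 43 mm from the plate's centre. Any slot may take the pin.
- drive: Fixed drive of a rotary sample divider: a low white housing 150 x 140 mm, top at 36 mm, a raised ring to 40 mm, then a bare-metal flange 92 mm in diameter whose top (46 mm) carries the plate. Origin: centre of its underside; z up; front panel on its -x side. The flange is geared: it stays put while the plate slides on it, and yields only above about 0.3 N m.
- shaft_tip (a point): Tip of the vertical steel shaft in the middle of the drive, 85 mm above the drive's underside. The shaft is 14 mm in diameter up to 74 mm, then a cone narrows to 6 mm at the tip.
- seat (a point): Point on the shaft axis at the flange's top; the plate is home when the centre of its underside is here. One upright drive pin stands on the flange: 8 mm diameter, tapered over its last 3 mm, 36 mm from the shaft axis, 11 mm tall. It may stand at any angle about the shaft and this angle is not reported: see it with a camera or feel for it. More than 50 N between plate and drive is forcing.
- tin_small: Bystander: closed round metal tin, 64 mm wide and 30 mm tall, stands behind the drive. Origin: centre of its underside.
- cup: Bystander: white plastic cup, 66 mm wide and 74 mm tall, stands to the left of the drive. Origin: centre of its underside.
- crucible_a: Bystander: small white porcelain crucible, 48 mm wide and 36 mm tall, stands beyond the plate on the right. Origin: centre of its underside.

How it is judged (in metres and radians):
At the end, for the whole second after the job is handed in: The index plate lies at rest on the drive's flange with the pin in one of its slots: the centre of its underside within 3 mm sideways and 2 mm in height of the seat point, hub up, tilted less than 0.04 rad (horizontal distance between index_plate and seat below 0.003 m and z of index_plate in the frame of seat between -0.003 and 0.002 m and angle between index_plate's own z axis and vertical below 0.04 rad and linear speed of index_plate below 0.02 m/s); the robot touches nothing.
It fails at once if the plate is forced: more than 50 N between plate and drive (contact force between index_plate and drive above 50 N).
It fails at once if a loose bystander is moved by more than 20 mm (distance of any of tin_small, cup, crucible_a from where it was at the start of the episode above 0.02 m).
It also fails if it takes over 67 s, if anything falls off the work surface, if the arm or the gripper's body presses on something with over 40 N, if the wrist force passes 120 N, or if a joint passes its speed limit or range.

## Working session

There is one attempt and no reset: what is moved stays moved. The work goes in short steps, each a Python script; the robot and the scene stay as the last script left them, time stands still between calls to the robot, and variables do not carry over. Pictures are saved under pics/ and viewed, at most 10 in all, crops included, and the job is handed in when it is done.

```bash
ls; mkdir -p pics; python3 - <<'E'
from station import env, viewer
import cv2
for n in("scene","top"):
    p=viewer.camera_params(n);print(n,p)
    cv2.imwrite(f"pics/{n}0.png",viewer.camera(n))
print(env.read_state())
E
```

```text
pics
scene {'fx': 410.7714277238157, 'fy': 410.7714277238157, 'cx': 317.44629576984363, 'cy': 194.7599683579121, 'pose': array([[ 7.56528811e-01,  3.06745187e-01, -5.77556533e-01,
        -1.32168474e+02],
       [-6.53542641e-01,  3.86190510e-01, -6.50952307e-01,
        -8.16367501e+02],
       [ 2.33703644e-02,  8.69921997e-01,  4.92635307e-01,
         6.85760451e+02],
       [ 0.00000000e+00,  0.00000000e+00,  0.00000000e+00,
         1.00000000e+00]])}
top {'fx': 382.6213867387623, 'fy': 382.6213867387623, 'cx': 323.60780169890694, 'cy': 204.2182106850755, 'pose': array([[ 2.87501170e-02,  9.81523095e-01, -1.89171470e-01,
         3.27577616e+02],
       [-9.99488118e-01,  2.55709042e-02, -1.92257712e-02,
        -5.36051610e+01],
       [-1.40332529e-02,  1.89627379e-01,  9.81755838e-01,
         1.09311951e+03],
       [ 0.00000000e+00,  0.00000000e+00,  0.00000000e+00,
         1.00000000e+00]])}
{'time_s': 0.1, 'qpos': array([ 1.16998356e+00,  4.23734405e-01,  1.63059461e+00, -2.41926468e-06,
        1.08861144e+00, -1.89619808e-02]), 'dq': array([ 0.00027578, -0.00351639, -0.00250546, -0.0008823 , -0.00250445,
        0.00060935]), 'tau': array([ 6.12284057e-04, -5.45612526e+01, -2.74324948e+01,  6.46013673e-02,
        1.88254280e-02, -3.49986476e-05]), 'tool_pos': array([232.70219104, 579.64615378, 302.00555815]), 'orientation': array([ 1.89766959e-01,  9.81828930e-01, -6.59330512e-04, -1.39358312e-04]), 'force': array([ 0.79032504, -0.36996131,  0.43415776]), 'wrist_torque': array([-0.00759846, -0.0101034 ,  0.00961097]), 'grip_force': 0.0, 'width': 87.74490013767182}
```

View pics/top0.png

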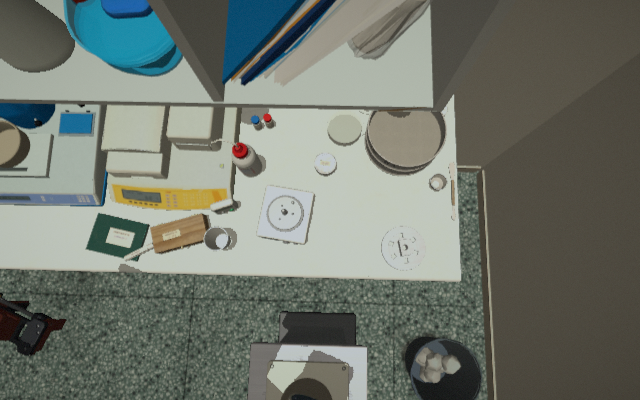

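View pics/scene0.png

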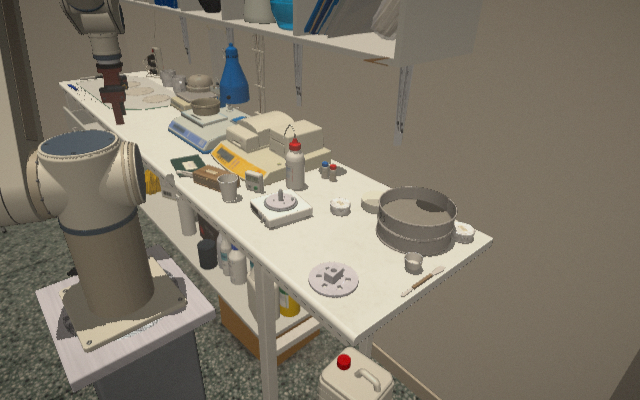

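The top view shows the plate at about (403,248), the drive at (285,213), the cup at (217,238), the tin at (325,162) and the crucible at (437,183). The scene view shows the plate at (333,278) and the drive at (281,206). Next I'll enlarge both.

```bash
python3 - <<'E'
import cv2,numpy as np
t=cv2.imread("pics/top0.png");s=cv2.imread("pics/scene0.png")
f=lambda i,x,y,w=66,h=48:cv2.resize(i[y-h//2:y+h//2,x-w//2:x+w//2],(396,288),interpolation=cv2.INTER_CUBIC)
cv2.imwrite("pics/m.png",np.vstack([np.hstack([f(t,403,248),f(t,285,214,80,58)]),np.hstack([f(s,333,278),f(s,281,206)])]))
E
```

```text
(no output)
```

View pics/m.png

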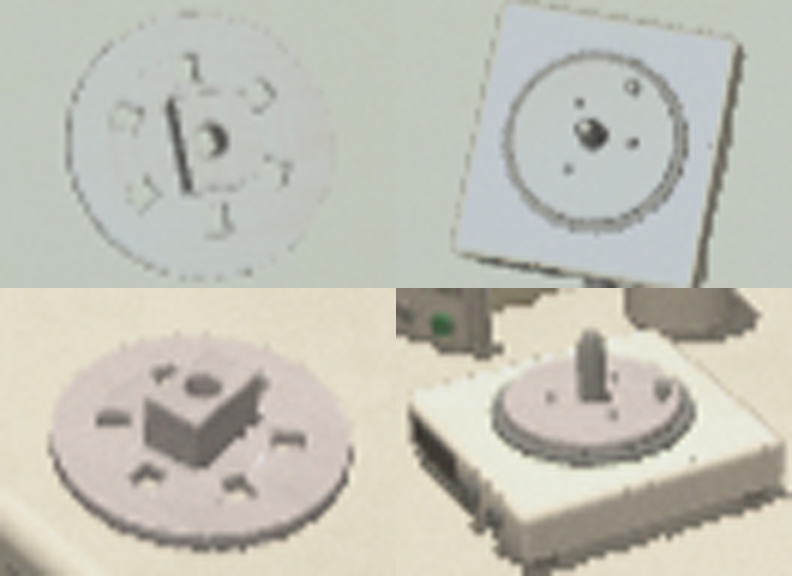

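The enlarged tiles show the following:
- **Top left:** the plate outline is centred near tile (200,145), with slots at (192,68) and (220,220) on the hub's long axis.
- **Top right:** the ring centre is near (596,141), the pin head at (632,88) and the shaft tip near (590,131).
- **Bottom left:** the plate ellipse is centred near (202,440).
- **Bottom right:** the shaft tip is at (592,332) and the pin head at (662,380).

```bash
cat > h.py <<'E'
import numpy as np
from station import env,viewer,set_gripper,workorder
def onplane(cam,uv,z):
    p=viewer.camera_params(cam);T=p["pose"]
    d=T[:3,:3]@np.array([(uv[0]-p["cx"])/p["fx"],-(uv[1]-p["cy"])/p["fy"],-1]);o=T[:3,3]
    return (o+d*(z-o[2])/d[2])[:2]
def quat(a):  # tool down, tool y (closing) axis at angle a from world x
    from scipy.spatial.transform import Rotation as R
    y=np.array([np.cos(a),np.sin(a),0]);z=np.array([0,0,-1.]);x=np.cross(y,z)
    return R.from_matrix(np.c_[x,y,z]).as_quat()
E
python3 - <<'E'
from h import *
np.set_printoptions(precision=1,suppress=True)
t=lambda u,v:((u+.5)/6-.5+370,(v+.5)/6-.5+224)
d=lambda u,v:((u-396+.5)/4.95-.5+245,(v+.5)/4.966-.5+185)
a=lambda u,v:((u+.5)/6-.5+300,(v-288+.5)/6-.5+254)
b=lambda u,v:((u-396+.5)/6-.5+248,(v-288+.5)/6-.5+182)
O=onplane
print("plate top outline",O("top",t(200,145),4))
sl=np.array([O("top",t(*p),8) for p in[(192,66),(264,92),(282,170),(220,222),(142,195),(122,118)]])
print("slots",sl,sl.mean(0)); v=sl[0]-sl[3];print("axis deg",np.degrees(np.arctan2(v[1],v[0])))
ss=np.array([O("scene",a(*p),8) for p in[(162,372),(113,418),(148,474),(238,484),(290,438)]])
print("scene slots",ss)
e=np.array([O("scene",a(*p),8) for p in[(50,440),(352,440),(203,333)]]);print("scene rim",e, e[:2].mean(0))
print("bore scene z32",O("scene",a(203,384),32),"bore top z32",O("top",t(208,141),32))
print("flange ring top",O("top",d(596,141),40),"tip",O("top",d(590,131),85),"pin",O("top",d(632,86),57))
print("scene tip",O("scene",b(592,332),85),"pin",O("scene",b(662,381),57),"flange",O("scene",b(596,404),46))
# housing corners top
print([O("top",d(*p),36) for p in[(505,2),(738,42),(693,285),(455,248)]])
E
```

```text
plate top outline [ 417.9 -260.2]
slots [[ 454.7 -256. ]
 [ 443.3 -289.8]
 [ 407.  -297.6]
 [ 382.  -268.4]
 [ 393.5 -232.1]
 [ 429.2 -222.9]] [ 418.3 -261.1]
axis deg 9.609643106291763
scene slots [[ 434.1 -220.8]
 [ 398.6 -229.9]
 [ 387.2 -264.5]
 [ 411.3 -291.8]
 [ 446.9 -285.4]]
scene rim [[ 369.7 -223.8]
 [ 465.8 -302.5]
 [ 465.5 -212.6]] [ 417.8 -263.1]
bore scene z32 [ 422.  -258.1] bore top z32 [ 417.5 -258.6]
flange ring top [502.7  74.2] tip [500.6  72.2] pin [531.4  53.5]
scene tip [507.2  74.9] pin [534.1  52.3] flange [505.   69.8]
[array([582.8, 131. ]), array([562.7,  -3.9]), array([423.6,  16.6]), array([440.6, 151. ])]
```

```bash
python3 - <<'E'
from h import *
import cv2
np.set_printoptions(precision=2,suppress=True)
P=np.array([418.3,-260.5]);yaw=np.radians(9.5)
best=None
for k in(0,1):
    q=quat(yaw+np.pi/2+k*np.pi); s=env.ik([*P,280],q); q2=quat(np.radians(25.2)+np.pi/2+k*np.pi); s2=env.ik([503,73,250],q2)
    print(k,s,s2)
    if s is None or s2 is None: continue
    c=max(abs(s[5]),abs(s2[5]))
    if best is None or c<best[0]: best=(c,k,q)
print(best); k,q=best[1:]
env.reach([*P,250],q)
env.move_l([*P,125],rate=150)
print(env.move_l([*P,92.5],rate=40,f_stop=6))
cv2.imwrite("pics/g0.png",cv2.resize(np.hstack([viewer.camera("top")[190:290,340:470],viewer.camera("scene")[210:310,270:400]]),None,fx=3,fy=3))
st=env.read_state();print(st["tool_pos"],st["force"],st["time_s"])
E
```

```text
0 [-0.58  0.26  1.94 -0.    0.94 -2.32] [ 0.12  0.33  1.93 -0.    0.89 -1.89]
1 [-0.58  0.26  1.94 -0.    0.94  0.82] [ 0.12  0.33  1.93 -0.    0.89  1.25]
(np.float64(1.2516814279508734), 1, array([1.  , 0.08, 0.  , 0.  ]))
False
[ 418.46 -260.59   92.72] [-0.12  0.01  0.17] 5.1667
```

View pics/g0.png

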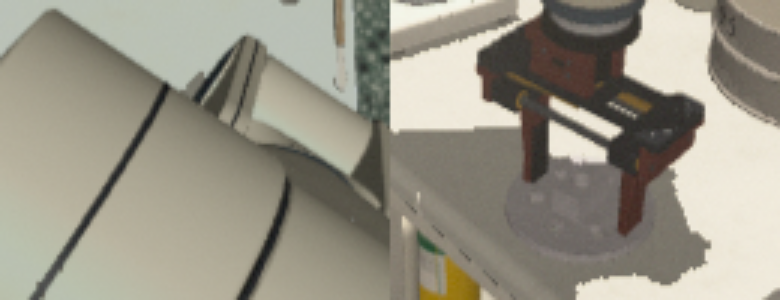

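The scene half shows the fingers on either side of the hub and clear of the disc; the arm hides the plate in the top half. I'll grip, lift and carry it to a spot above the shaft.

```bash
python3 - <<'E'
from h import *
import cv2
np.set_printoptions(precision=2,suppress=True)
set_gripper(20)
st=env.read_state();print(st["width"],st["grip_force"],st["force"],st["tool_pos"])
p=st["tool_pos"]
env.move_l([p[0],p[1],230],rate=150)
env.reach([503,73,230],quat(np.radians(25.2)-np.pi/2))
env.move_l([503,73,187],rate=100)  # plate underside ~ 93
env.hold(.3)
cv2.imwrite("pics/h0.png",cv2.resize(np.hstack([viewer.camera("top")[160:260,225:355],viewer.camera("scene")[130:230,220:350]]),None,fx=3,fy=3))
st=env.read_state();print(st["width"],st["grip_force"],st["force"],st["wrist_torque"],st["tool_pos"],st["time_s"])
E
```

```text
26.156296247823008 29.83107514679432 [0.02 1.73 0.58] [ 418.14 -260.28   92.47]
25.96452733855703 29.834627509117126 [ 0.91 -0.23 -3.55] [-0.05  0.1  -0.02] [503.12  73.06 187.34] 9.4917
```

View pics/h0.png

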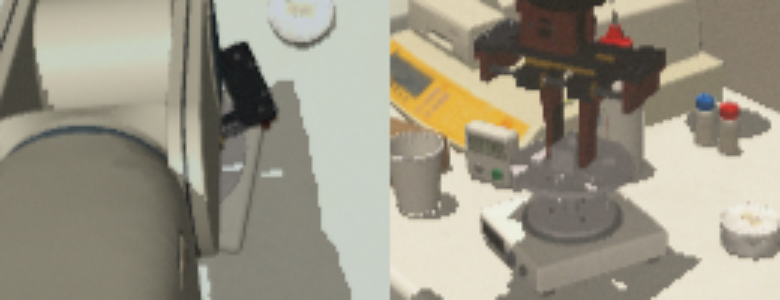

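The plate hangs level above the shaft, with the bottle and cup clear of the gripper. Next I lower it gently, watching the force.

```bash
python3 - <<'E'
from h import *
np.set_printoptions(precision=2,suppress=True)
env.move_l([503,73,182],rate=40)
f0=env.read_state();print(f0["force"],f0["wrist_torque"])
r=env.move_l([503,73,139],rate=20,f_stop=5)
env.hold(.2)
s=env.read_state();print(r,s["tool_pos"],s["force"]-f0["force"],s["wrist_torque"]-f0["wrist_torque"],s["time_s"])
E
```

```text
[-0.    0.83 -3.82] [-0.06  0.15  0.02]
True [503.03  73.51 167.25] [2.54 3.41 0.61] [ 0.82 -0.57 -0.05] 10.9417
```

Contact came with the underside at about 75 mm, and the sideways force points to +x+y. So I'll descend in small steps and shift the plate with that force.

```bash
cat >> h.py <<'E'
F0=np.array([0.,.8,-3.8])
def comply(c,z,zend,step=1.5,gain=.25,fz=8,tmax=60):
    """step down, shifting sideways with the felt force; stops at vertical force fz"""
    c=np.array(c,float);log=[]
    while z>zend and env.read_state()["time_s"]<tmax:
        f=env.read_state()["force"]-F0
        lat=f[:2]
        if np.hypot(*lat)>1.5: c+=np.clip(gain*lat,-1,1)
        if np.hypot(*lat)<6: z=max(z-step,zend)
        env.move_l([*c,z],rate=20)
        s=env.read_state();f=s["force"]-F0
        log.append([*c,z,s["tool_pos"][2],*f,s["time_s"]])
        if f[2]>fz or np.linalg.norm(f)>20: break
    return c,z,np.array(log)
E
python3 - <<'E'
from h import *
np.set_printoptions(precision=2,suppress=True)
s=env.read_state()
c,z,l=comply(s["tool_pos"][:2],s["tool_pos"][2],152)
print(c,z);print(l)
E
```

```text
[503.72  75.45] 152
[[503.66  74.37 165.75 165.45   1.01   0.61   0.75  11.2 ]
 [503.66  74.37 164.25 163.99   0.5    1.94  -0.95  11.45]
 [503.79  74.86 162.75 162.5    0.43  -0.56  -0.4   11.7 ]
 [503.79  74.86 161.25 161.12  -0.5    0.18  -0.52  11.95]
 [503.79  74.86 159.75 159.67   0.39   0.31  -1.57  12.2 ]
 [503.79  74.86 158.25 158.16  -0.29   2.36  -1.31  12.45]
 [503.72  75.45 156.75 156.64   0.06  -0.48  -0.4   12.7 ]
 [503.72  75.45 155.25 155.14  -0.03  -0.84  -0.76  12.95]
 [503.72  75.45 153.75 153.64  -0.54  -0.3   -0.49  13.2 ]
 [503.72  75.45 152.25 152.15  -0.49   0.98  -0.63  13.45]
 [503.72  75.45 152.   152.    -0.63   0.07   0.05  13.7 ]]
```

The plate is on the shaft, centred at about (503.7,75.4). Next I lower it toward the pin and, if it rests on top, turn it to search for a slot.

```bash
python3 - <<'E'
from h import *
np.set_printoptions(precision=2,suppress=True)
c,z,l=comply([503.72,75.45],152,138.5,step=1,fz=4)
print(c,z);print(l[:,3:])
E
```

```text
[503.72  76.08] 138.5
[[150.95  -0.68   0.3   -0.06  13.95]
 [149.94  -0.23   0.47   0.72  14.2 ]
 [148.92   0.43   0.41  -0.13  14.45]
 [147.93   1.01  -0.29  -0.8   14.7 ]
 [146.95   0.79   0.31  -0.95  14.95]
 [145.93  -0.2    0.81  -0.24  15.2 ]
 [144.94   1.38  -0.64   0.34  15.45]
 [143.92  -0.79   1.98   0.57  15.7 ]
 [142.92  -0.08  -2.     0.49  15.95]
 [141.98  -0.5    3.19   0.69  16.2 ]
 [140.9    0.38  -1.02   1.41  16.45]
 [139.92   0.67  -0.31  -0.23  16.7 ]
 [138.94  -0.04  -0.58  -1.5   16.95]
 [138.51  -0.66  -0.92   0.96  17.2 ]]
```

It dropped straight past the pin height. I'll press lightly to confirm it is seated, then release, retreat and look.

```bash
python3 - <<'E'
from h import *
import cv2
np.set_printoptions(precision=2,suppress=True)
r=env.move_l([503.72,75.8,135.5],rate=8,f_stop=6)
s=env.read_state();print(r,s["tool_pos"],s["force"]-F0)
set_gripper(60)
p=env.read_state()["tool_pos"];print(p)
env.move_l([p[0],p[1],p[2]+20],rate=40);env.move_l([p[0],p[1],260],rate=150)
env.reach([420,-200,300],quat(np.radians(9.5)-np.pi/2))
t,sc=viewer.camera("top"),viewer.camera("scene")
cv2.imwrite("pics/e0.png",cv2.resize(np.hstack([t[180:246,245:325],sc[170:236,240:320]]),None,fx=5,fy=5,interpolation=cv2.INTER_CUBIC))
s=env.read_state();print(s["time_s"],s["force"])
E
```

```text
True [503.77  76.08 138.42] [ 0.39 -0.67  9.45]
[502.92  75.95 137.51]
20.8167 [ 0.29 -0.7   0.26]
```

View pics/e0.png

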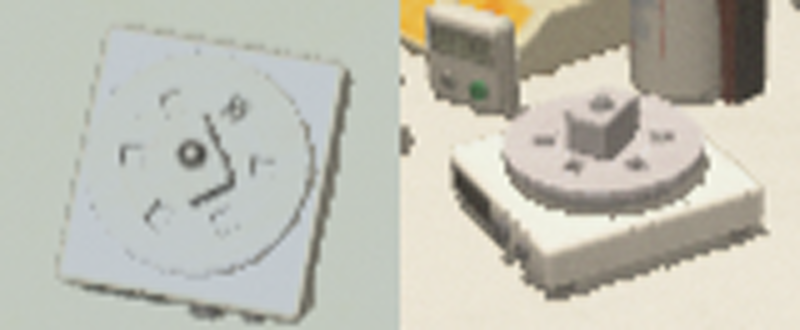

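The plate lies flat with the shaft tip standing through the hub bore at tile (191,154). The pin shows inside the upper-right slot at (235,107). Firm contact came at TCP z = 138.4, against 138.5 expected when home, so I'll hand it in.

```bash
python3 -c "
from station import workorder
print(workorder.sign_off())"
```

```text
the job is handed in; nothing more can be done
None
```

The index plate is on the drive with the pin in a slot, flat and fully home as far as the last images and contact height show; the arm is clear, and the job was handed in at about 21 s (no verdict returned).

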